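# Recommission a cam timer

## Task

Put the refurbished cam timer back in service: slide the cover of the fuse box open, lay every loose fuse inside, and slide the cover fully shut again. Then, by its knob, slowly turn the timer's cam wheel (less than half a turn per second) until the highest of its three lobes stands right at the fixed pointer, and leave it there. Last, with the wheel staying put, press the three black keys one at a time, letting each spring back: the smallest, then the medium one, then the largest; do not disturb the can, the screwdriver or the loose dial on the bench.

Things in the scene. Friction and masses are not known exactly. Their poses are not given: they have to be found in the camera images.
- fusebox: grey open box fixed to the bench, compartment 140 (its x) by 110 (its y) mm inside, walls 6 mm thick, rim 40 mm above the bench, inner floor 5 to 6 mm above the bench; origin on the bench under the middle of the compartment. Two aluminium rails carry the cover on towards its -y side (to y = -179 mm). The four fuses fit side by side, lying flat with their long axis along the box's y, 34 mm apart in x
- cover (a joint): how far the cover is slid open, m: 0 fully shut (shut enough below 0.004), 0.122 fully open; it slides towards the box's own -y as it opens. Aluminium plate 152 x 122 mm, its top 45 mm above the bench. It stays where it is left; about 2 N moves it
- cover_handle (a point): middle of the top of the cover's black grip fin: fin 44 mm along the box's x, 12 mm thick along the box's y, standing 23 mm above the plate (its top is 69 mm above the bench)
- fuse1: a loose square-bodied cartridge fuse, white ceramic with steel end caps, 26 x 54 x 26 mm, about 80 g; origin at its centre, long axis along its y. It may be absent in a run (two to four fuses are present)
- fuse2: a loose square-bodied cartridge fuse, white ceramic with steel end caps, 26 x 54 x 26 mm, about 80 g; origin at its centre, long axis along its y. It may be absent in a run (two to four fuses are present)
- fuse3: a loose square-bodied cartridge fuse, white ceramic with steel end caps, 26 x 54 x 26 mm, about 80 g; origin at its centre, long axis along its y. It may be absent in a run (two to four fuses are present)
- fuse4: a loose square-bodied cartridge fuse, white ceramic with steel end caps, 26 x 54 x 26 mm, about 80 g; origin at its centre, long axis along its y. It may be absent in a run (two to four fuses are present)
- timer: cam timer chassis lying face up, fixed to the bench, 270 (its x) by 190 (its y) mm, aluminium panel 50 mm above the bench; origin on the bench under its middle. The wheel turns about an upright axis 30 mm towards its +x, the pointer stands at the +x end, the three keys are in a row along y, 90 mm towards -x
- wheel_axis (a point): on the upright axis of the dark steel cam wheel, at the height of its upper face, 76 mm above the bench. The wheel is 124 mm across and 16 mm thick, with three lobes on the rim: two reach 66.5 mm from the axis, the highest reaches 70 mm. It turns freely either way through any angle, with a little friction (about 1.5 N at the knob), and stays where it is left
- wheel_high (a point): tip of the highest lobe, 70 mm from the axis, at half the wheel's thickness. Seen from above the knob lies 2.9 rad (166 degrees) anticlockwise from this lobe
- wheel_knob (a point): middle of the top of the wheel's knob, an upright round aluminium post 16 mm in diameter, 34 mm tall above the wheel's face, 42 mm from the axis, fixed to the wheel; it can be held from above and led round in a circle, turning in the grip
- pointer_tip (a point): tip of the fixed steel pointer, 74 mm from the wheel's axis, 67 mm above the bench and lower than the wheel's upper face. The wheel is right when the highest lobe's tip is within 7.5 mm of it, horizontally (4 mm is the least possible)
- wheel (a joint): angle of the wheel, rad, growing anticlockwise seen from above; 0 (or a whole turn) when the highest lobe points along the timer's +x, straight at the pointer
- key_small_top (a point): centre of the top of the smallest key, a round black spring push button 16 mm across in a grey ring housing on the near part of the timer's panel; the three keys' places in the row are mixed from start to start, 60 mm apart. Pressing straight down: 6 mm travel, about 4 N at the bottom; it counts as pressed beyond 4 mm and springs back by itself
- key_medium_top (a point): centre of the top of the medium key, a round black spring push button 24 mm across in a grey ring housing on the near part of the timer's panel; the three keys' places in the row are mixed from start to start, 60 mm apart. Pressing straight down: 6 mm travel, about 4 N at the bottom; it counts as pressed beyond 4 mm and springs back by itself
- key_large_top (a point): centre of the top of the largest key, a round black spring push button 34 mm across in a grey ring housing on the near part of the timer's panel; the three keys' places in the row are mixed from start to start, 60 mm apart. Pressing straight down: 6 mm travel, about 4 N at the bottom; it counts as pressed beyond 4 mm and springs back by itself
- key_small (a joint): how far the smallest key is pressed, m, 0 to 0.006
- key_medium (a joint): how far the medium key is pressed, m, 0 to 0.006
- key_large (a joint): how far the largest key is pressed, m, 0 to 0.006
- can: bystander: spray can 52 mm across, 120 mm tall, origin under its centre
- screwdriver: bystander: screwdriver lying on the bench
- dial: bystander: loose black instrument dial, 44 mm across, 32 mm tall, origin under its centre
Mind the look-alikes: they are no part of the job. Leave any orange look-alike of the fuse2 alone.

How it is judged:
By the outcome, as a careful person would: the job done as asked, in the order asked, and still so for the second after the job is handed in, with the robot touching nothing.
Of fuse1, fuse2, fuse3, fuse4 only 2 to 4 are there at a start; the rules pass over those that are not, and their reading is None.
At some moment in a run one of fuse1, fuse2, fuse3, fuse4 may be knocked a few centimetres aside while the robot is not near it.
Once in a run the grip may slacken for a moment while it holds something.
It also fails if it takes over 210 s, if anything falls off the work surface, if the arm or the gripper's body presses on something with over 40 N, if the wrist force passes 120 N, or if a joint passes its speed limit or range.

## Robot

A 6-joint arm with a two-finger parallel gripper is mounted at the origin on the work surface. World frame = base frame: x ahead of the robot, y to its left, z up, the work surface at z = 0. Lengths are in m, angles in degrees, forces in N, time in s.
With the tool pointing down it reaches from about 0.25 to 0.725 m from the base axis. Payload 9.7 kg.
Tool frame: the origin (TCP) lies midway between the tips of the shut fingers; the grasp point (between the pads) lies bot.hold_point_z behind it (bot.hold_point_z is the distance from the TCP to the grasp point, in m); z points along the fingers, y is the line along which they close (so a half turn about z gives the same grasp; the last joint's range is limited). The gripper opens to 85 mm and grips with 20 to 120 N. Pads are 22 mm wide; open, the fingers measure 114 mm over their backs; the gripper's body (76 mm by 85 mm) begins 54 mm behind the grasp point. The pads swing forward as they close: fully open they stand 13 mm farther back than shut.
Start: joints at [-66.979, 4.979, 10.078, 95.1, 0, 90], TCP at [0.215, -0.506, 0.231] pointing down, gripper open.
Joint ranges: [-179.16, 179.16], [-48.56, 103.87], [-65.8, 70.77], [-126.05, 130.52], [-82.76, 87.17], [-180, 180]. Speed limits (degrees/s): [127.2, 127.2, 147.25, 180, 180, 180].

## Interface

Orientations are given as [roll, pitch, yaw] about the fixed x, y, z axes, in that order (R = Rz(yaw) Ry(pitch) Rx(roll)).
In Python, from workcell import bot, camera, camera_model, ticket gives the robot as it stands.
- The arm moves only by the tool send_rows, never from a script. Its argument "targets" is text: rows parted by semicolons, each of 5 numbers parted by spaces: the shift along the tool's x, y, z in mm, then the turn about the tool's z in degrees, then the closure in counts, from 0 (fully open) to 255 (shut). A call has 1 to 20 rows; each row is the pose to reach, as a shift and turn from the pose commanded when the call began, along the tool's axes at that moment; what a row does not reach only later rows make up. A row lasts 1/8 s, in which the tool goes at most 62.5 mm and 10.7 degrees, less where a joint would pass 70% of its speed; a pose out of reach is approached as far as the arm can. A call with a gripper value outside its range is refused whole. The fingers move at their own pace and stop on an object; "newtons" is the grip in N (left out, the last holds). Time passes only in rows, so rows that repeat a pose let the fingers close. It gives the time, the measured TCP pose, the force, the opening and the grip force at its end, in the units of the state.
- bot.get_obs(): the state, without advancing time (a new reading comes with each control period).
- camera(name): name is "scene" or "side" or "wrist"; returns the picture (384x512x3 uint8, blue, green, red); there is no depth.
- camera_model(name): a dict with "K" (3x3 intrinsics, pixels), "pose" (4x4, takes a point from camera to world coordinates); the wrist camera has in their place "T_tool_cam" (4x4, takes a point from camera to tool coordinates, whose origin is the TCP and whose axes are the flange's). Camera axes: x right, y down, z forward; pixel columns grow to the right and rows downward; lengths in m; the calibration is good to about 2 mm. A picture is of the moment at which its call begins: read the wrist's pose just before it. camera_model takes no time and is no camera call.
- ticket.job_done(): hands the job in; it is judged then, once.
The state is a dict: "time": time; "q": joint angles; "qd": joint speeds; "joint_efforts": joint torques, N m; "ee_pos": TCP position; "tcp_rot": TCP orientation; "wrist_force": force on the tool from outside, world axes, zero at the start; "torque": the same for the moment, N m; "opening": finger opening in m; "grasp_force": force on a finger pad.
Only numpy, scipy, OpenCV 4.12 (cv2) and the standard library are available. Lean on these libraries where they do the work, as an engineer would, in place of code of your own. Each camera call takes 0.05 s, during which the arm holds its last target. There are 200 camera calls.

## Working session

There is one attempt and no reset: what is moved stays moved. The work goes in short steps, Python scripts to look and compute and a tool call to move; the robot and the scene stay as the last step left them, time stands still between calls to the robot, and variables do not carry over. Pictures are saved under pics/ and viewed, at most 14 in all, crops included, and the job is handed in when it is done.

Besides the shell and the picture viewer there is one more tool, called after "Emit:" as name(argument=value, ...), one argument or row to a line, values as JSON. send_rows: Moves the arm, as the interface text tells. Its arguments: {"type":"object","properties":{"targets":{"type":"string"},"newtons":{"type":"number"}},"required":["targets"]}

```bash
mkdir -p pics; ls
python3 - <<'E'
from workcell import bot,camera,camera_model
import cv2,numpy as np
np.set_printoptions(precision=4,suppress=True)
o=bot.get_obs();print(o,bot.hold_point_z)
for n in("scene","side","wrist"):
    cv2.imwrite(f"pics/{n}0.png",camera(n));m=camera_model(n);print(n,m)
E
```

```text
pics
{'time': 0.0, 'q': array([-66.9777,   5.01  ,  10.0352,  95.1002,   0.0015,  90.0021]), 'qd': array([ 0.0999, -0.078 , -0.0192, -0.0193,  0.0246, -0.0468]), 'joint_efforts': array([  0.0031, -52.0398,  46.4799,   0.0166,   0.    ,   0.    ]), 'ee_pos': array([ 0.215 , -0.506 ,  0.2306]), 'tcp_rot': array([-179.925 ,   -0.0015,   23.0203]), 'wrist_force': array([-0.2478, -0.2725,  0.3519]), 'torque': array([0.0107, 0.0009, 0.0068]), 'grasp_force': 0.0, 'opening': 0.08520657101258498} 0.0187
scene {'K': array([[377.6515,   0.    , 254.8729],
       [  0.    , 377.6515, 194.8954],
       [  0.    ,   0.    ,   1.    ]]), 'pose': array([[ 0.507 ,  0.6963, -0.5081,  1.0102],
       [ 0.8619, -0.4072,  0.3021, -0.279 ],
       [ 0.0034, -0.5911, -0.8066,  0.8266],
       [ 0.    ,  0.    ,  0.    ,  1.    ]])}
side {'K': array([[432.1228,   0.    , 266.573 ],
       [  0.    , 432.1228, 199.0248],
       [  0.    ,   0.    ,   1.    ]]), 'pose': array([[-0.955 , -0.178 ,  0.2372,  0.2612],
       [-0.296 ,  0.6185, -0.7279,  0.8535],
       [-0.0171, -0.7653, -0.6434,  0.8421],
       [ 0.    ,  0.    ,  0.    ,  1.    ]])}
wrist {'K': array([[338.5649,   0.    , 255.405 ],
       [  0.    , 338.5649, 189.0153],
       [  0.    ,   0.    ,   1.    ]]), 'T_tool_cam': array([[ 0.0004, -0.9485, -0.3169,  0.0817],
       [ 1.    ,  0.0002,  0.0009,  0.0008],
       [-0.0008, -0.3169,  0.9485, -0.1437],
       [ 0.    ,  0.    ,  0.    ,  1.    ]])}
```

View pics/scene0.png

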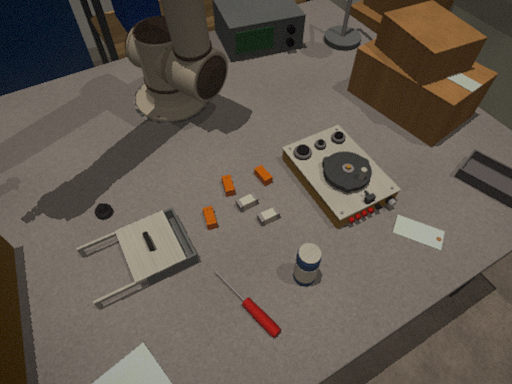

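View pics/side0.png

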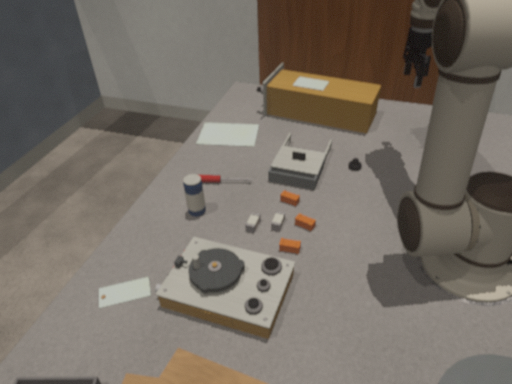

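The scene view shows two white fuses at (247,202) and (268,216), with three orange look-alikes around them. The box and fin are at (150,241), and the rails run off towards the lower left. The timer wheel is at (348,170), the keys are at (303,152), (320,144) and (338,137), and the pointer is near (370,197). The side view agrees.

```bash
cat > h.py <<'E'
from workcell import bot,camera,camera_model,ticket
import cv2,numpy as np
from scipy.spatial.transform import Rotation as R
np.set_printoptions(precision=4,suppress=True)
def tool():
    o=bot.get_obs();T=np.eye(4);T[:3,:3]=R.from_euler('xyz',o['tcp_rot'],degrees=True).as_matrix();T[:3,3]=o['ee_pos'];return T
def snap(n):
    m=camera_model(n)
    P=tool()@m['T_tool_cam'] if n=='wrist' else m['pose']
    return camera(n),m['K'],P
def cast(uv,K,P,z):
    uv=np.atleast_2d(uv).astype(float)
    d=np.c_[(uv-K[:2,2])/K[0,0],np.ones(len(uv))]@P[:3,:3].T
    return P[:3,3]+d*((z-P[2,3])/d[:,2:])
def proj(X,K,P):
    c=(np.atleast_2d(X)-P[:3,3])@P[:3,:3]; return c[:,:2]/c[:,2:]*K[0,0]+K[:2,2]
def to_tool(X):
    "world point(s) -> shift in mm along tool axes"
    T=tool(); return (np.atleast_2d(X)-T[:3,3])@T[:3,:3]*1000
E
python3 - <<'E'
from h import *
for n,pts in {'scene':[((247,202),.026),((268,216),.026),((150,241),.069),((348,170),.076),((303,152),.055),((320,144),.055),((338,137),.055),((370,197),.067),((308,250),.12),((104,211),.03)],
 'side':[((253,222),.026),((278,221),.026),((299,157),.069),((216,268),.076),((270,265),.055),((263,284),.055),((254,304),.055),((180,262),.067)]}.items():
    m=camera_model(n)
    for uv,z in pts: print(n,uv,cast(uv,m['K'],m['pose'],z)[0])
T=tool();print(T)
E
```

```text
scene (247, 202) [ 0.5152 -0.0083  0.026 ]
scene (268, 216) [0.5795 0.016  0.026 ]
scene (150, 241) [ 0.5245 -0.2678  0.069 ]
scene (348, 170) [0.5902 0.2511 0.076 ]
scene (303, 152) [0.4645 0.1994 0.055 ]
scene (320, 144) [0.4636 0.2581 0.055 ]
scene (338, 137) [0.4672 0.319  0.055 ]
scene (370, 197) [0.6818 0.2494 0.067 ]
scene (308, 250) [0.7447 0.0092 0.12  ]
scene (104, 211) [ 0.3591 -0.336   0.03  ]
side (253, 222) [0.5689 0.0348 0.026 ]
side (278, 221) [0.5037 0.0117 0.026 ]
side (299, 157) [ 0.5091 -0.245   0.069 ]
side (216, 268) [0.5828 0.257  0.076 ]
side (270, 265) [0.4708 0.1954 0.055 ]
side (263, 284) [0.4695 0.2547 0.055 ]
side (254, 304) [0.4718 0.3131 0.055 ]
side (180, 262) [0.6764 0.2569 0.067 ]
[[ 0.9204  0.3911 -0.0004  0.215 ]
 [ 0.3911 -0.9204  0.0009 -0.506 ]
 [-0.     -0.001  -1.      0.2307]
 [ 0.      0.      0.      1.    ]]
```

Emit:
send_rows(
  targets="377 -107 -20 0 0;377 -107 -20 0 0;377 -107 -20 0 0;377 -107 -20 0 0;377 -107 -20 0 0;377 -107 -20 0 0;377 -107 -20 0 0;377 -107 -20 0 0;377 -107 -20 0 0",
)

```text
time: 1.27
ee_pos: [0.5193, -0.2612, 0.2512]
tcp_rot: [-180.0, 0.0, 23.0]
wrist_force: [-1.8, 0.3, -0.4]
opening: 0.0854
grasp_force: 0.0
```

Run:
```python
from h import *
o=bot.get_obs();print(o['time'],o['ee_pos'],o['tcp_rot'],o['q'])
i,K,P=snap('wrist');cv2.imwrite('pics/w1.png',i);np.savez('w1.npz',i=i,K=K,P=P)
```

```text
1.275 [ 0.5193 -0.2612  0.2512] [-179.9957    0.0294   22.9604] [-26.6875   9.934   17.7964  97.8848  -0.0197 130.3521]
```

View pics/w1.png

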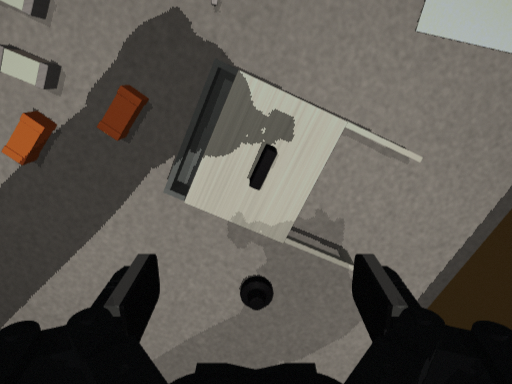

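The wrist view shows the cover partly open: the plate's corners are near (242,72), (345,128), (287,240) and (184,201). The fin top is near (262,166). The box's back wall runs from (219,68) to (166,193). The dial is at (256,291).

Run:
```python
from h import *
d=np.load('w1.npz');i,K,P=d['i'],d['K'],d['P']
m=(i.max(2)<45).astype(np.uint8);m[:,:230]=0;m[:,300:]=0;m[:120]=0;m[215:]=0
c=max(cv2.findContours(m,0,2)[0],key=cv2.contourArea);r=cv2.minAreaRect(c);b=cv2.boxPoints(r);print('fin',r)
B=cast(b,K,P,.069);print(B.mean(0),[np.linalg.norm(B[k]-B[k-1]) for k in range(2)])
pl=cast([(242,72),(345,128),(287,240),(184,201)],K,P,.045);print('plate',pl,pl.mean(0));
for k in range(4): e=pl[k]-pl[k-1];print(np.linalg.norm(e),np.degrees(np.arctan2(e[1],e[0])))
bx=cast([(219,68),(166,193)],K,P,.04);e=bx[0]-bx[1];print('back',bx,np.linalg.norm(e),np.degrees(np.arctan2(e[1],e[0])))
ra=cast([(421,158)],K,P,.042);print('rail end',ra)
# fuses from scene : white blobs
for n in('scene',):
    I=cv2.imread(f'pics/{n}0.png');mm=camera_model(n)
    h=cv2.cvtColor(I,cv2.COLOR_BGR2HSV);w=((h[...,1]<40)&(h[...,2]>150)).astype(np.uint8);w[:185]=0;w[230:]=0;w[:,:225]=0;w[:,290:]=0
    for c in cv2.findContours(w,0,2)[0]:
        if cv2.contourArea(c)>15:print(cv2.minAreaRect(c))
```

```text
fin ((262.383544921875, 166.44454956054688), (13.80086898803711, 45.18601989746094), 25.463346481323242)
[ 0.5186 -0.27    0.069 ] [np.float64(0.014102889036832203), np.float64(0.04578168656851609)]
plate [[ 0.5931 -0.2169  0.045 ]
 [ 0.5841 -0.335   0.045 ]
 [ 0.4446 -0.3335  0.045 ]
 [ 0.4437 -0.209   0.045 ]] [ 0.5164 -0.2736  0.045 ]
0.1496149245791688 -3.0372532300512276
0.11843386787559979 -94.36347097853715
0.13949814921265277 179.38957725369906
0.12453507576656096 90.41576789061853
back [[ 0.5876 -0.1944  0.04  ]
 [ 0.4427 -0.1872  0.04  ]] 0.1451325926693985 -2.85324008336853
rail end [[ 0.5874 -0.4254  0.042 ]]
((268.3999938964844, 212.800048828125), (8.049844741821289, 13.416407585144043), 63.43495178222656)
((246.5000457763672, 199.0000457763672), (7.602630615234375, 14.310833930969238), 63.43495178222656)
```

Emit:
send_rows(
  targets="-4 8 90 -11 0;-4 8 90 -21 0;-4 8 90 -32 0;-4 8 90 -42 0;-4 8 90 -53 0;-4 8 90 -63 0;-4 8 90 -74 0;-4 8 90 -84 0;-4 8 90 -95 0;-4 8 90 -105 0;-4 8 90 -116 0;-4 8 90 -126 0;-4 8 90 -137 0;-4 8 90 -147 0;-4 8 90 -154.5 0;-4 8 150 -154.5 0;-4 8 190 -154.5 0;-4 8 202 -154.5 0;-4 8 202 -154.5 0",
)

```text
time: 3.7
ee_pos: [0.5192, -0.2699, 0.0498]
tcp_rot: [-180.0, -0.0, 177.5]
wrist_force: [-0.5, 0.1, 0.6]
opening: 0.0854
grasp_force: 0.0
```

Emit:
send_rows(
  targets="0 0 0 0 190;0 0 0 0 220;0 0 0 0 255;0 0 0 0 255;0 0 0 0 255;0 0 0 0 255;0 0 0 0 255",
  newtons=40,
)

```text
time: 4.58
ee_pos: [0.5198, -0.2693, 0.0497]
tcp_rot: [-180.0, 0.0, 177.5]
wrist_force: [-1.3, 0.0, 5.3]
opening: 0.0111
grasp_force: 39.9
```

Emit:
send_rows(
  targets="0 -15 0 0 255;0 -35 0 0 255;0 -55 0 0 255;0 -75 0 0 255;0 -90 0 0 255;0 -95 0 0 255;0 -95 0 0 255",
)

```text
time: 5.45
ee_pos: [0.5175, -0.3665, 0.0498]
tcp_rot: [-179.9, 0.3, 177.5]
wrist_force: [11.3, -2.0, 2.1]
opening: 0.0109
grasp_force: 39.7
```

Emit:
send_rows(
  targets="0 -2 0 0 255;0 -4 0 0 255;0 -6 0 0 255;0 -6 0 0 255",
)

```text
time: 5.95
ee_pos: [0.5174, -0.3674, 0.0498]
tcp_rot: [179.6, 0.2, 177.7]
wrist_force: [10.3, 21.9, 9.0]
opening: 0.0115
grasp_force: 40.6
```

Emit:
send_rows(
  targets="0 6 0 0 100;0 6 0 0 0;0 6 0 0 0;0 6 0 0 0;0 6 -40 0 0;0 6 -100 0 0;0 66 -160 0 0;0 106 -190 0 0;0 106 -190 0 0;0 106 -190 0 0",
)

```text
time: 7.2
ee_pos: [0.5201, -0.2643, 0.2393]
tcp_rot: [-180.0, 0.0, 177.6]
wrist_force: [-0.7, -0.3, -1.1]
opening: 0.0855
grasp_force: 0.0
```

Run:
```python
from h import *
o=bot.get_obs();print(o['time'],o['ee_pos'],o['tcp_rot'],o['q'])
i,K,P=snap('wrist');cv2.imwrite('pics/w2.png',i);np.savez('w2.npz',i=i,K=K,P=P)
```

```text
7.2 [ 0.5201 -0.2643  0.2393] [-179.9694    0.0296  177.5616] [-26.9313   9.8307  16.3368  96.4665  -0.0156 -24.4929]
```

View pics/w2.png

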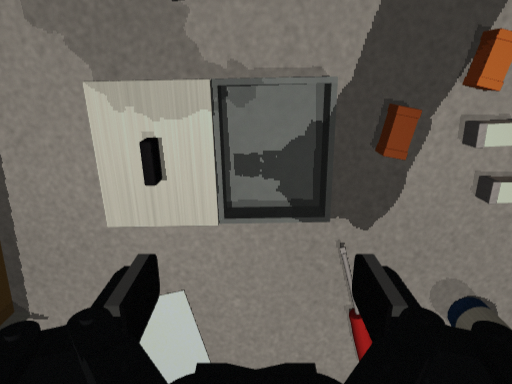

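The cover is now fully open. The compartment spans about (217,82) to (332,218). The back wall's outer corners are near (336,77) and (329,220), and the fin is at (151,162). Two white fuses are cut off at the right edge.

Run:
```python
from h import *
d=np.load('w2.npz');i,K,P=d['i'],d['K'],d['P']
X=cast([(336,77),(329,220)],K,P,.04);e=X[1]-X[0];print(X,np.linalg.norm(e),np.degrees(np.arctan2(e[1],e[0])))
print('plate L',cast([(84,82),(106,226),(219,226),(211,80)],K,P,.045))
print(to_tool([.545,.015,.26]))
```

```text
[[ 0.4436 -0.1845  0.04  ]
 [ 0.5932 -0.1872  0.04  ]] 0.14960334365136943 -1.0364058455337124
plate L [[ 0.438  -0.4252  0.045 ]
 [ 0.588  -0.4316  0.045 ]
 [ 0.5931 -0.3082  0.045 ]
 [ 0.4413 -0.3042  0.045 ]]
[[-13.0677 280.5705 -21.7878]]
```

Emit:
send_rows(
  targets="0 60 -20 0 0;0 120 -20 0 0;-15 180 -20 0 0;-15 240 -20 0 0;-15 279 -20 0 0;-15 279 -20 0 0;-15 279 -20 0 0",
)

```text
time: 8.12
ee_pos: [0.547, 0.0129, 0.2579]
tcp_rot: [-180.0, -0.1, 177.5]
wrist_force: [-0.1, -0.6, -1.0]
opening: 0.0858
grasp_force: 0.0
```

Run:
```python
from h import *
o=bot.get_obs();print(o['time'],o['ee_pos'],o['tcp_rot'],o['q'])
i,K,P=snap('wrist');cv2.imwrite('pics/w3.png',i);np.savez('w3.npz',i=i,K=K,P=P)
```

```text
8.125 [0.547  0.0129 0.2579] [-179.9703   -0.1181  177.48  ] [ 1.3576  5.3958 13.5121 98.2362 -0.0217  3.8776]
```

View pics/w3.png

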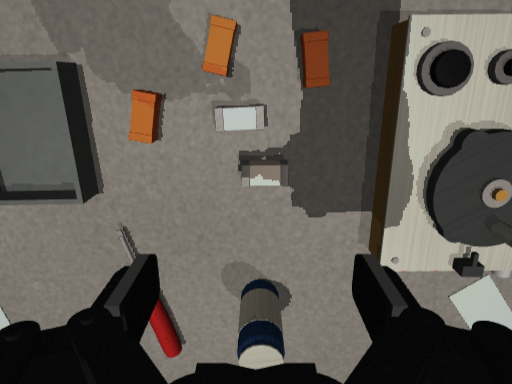

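The fuses lie near (240,119) and (264,171), the second one partly in shadow. Both have their long axis along world y. I'll zoom in to find their edges.

Run:
```python
from h import *
d=np.load('w3.npz');i=d['i']
cv2.imwrite('pics/w3c.png',cv2.resize(i[95:195,200:300],None,fx=6,fy=6,interpolation=cv2.INTER_CUBIC))
```

```text
(no output)
```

View pics/w3c.png

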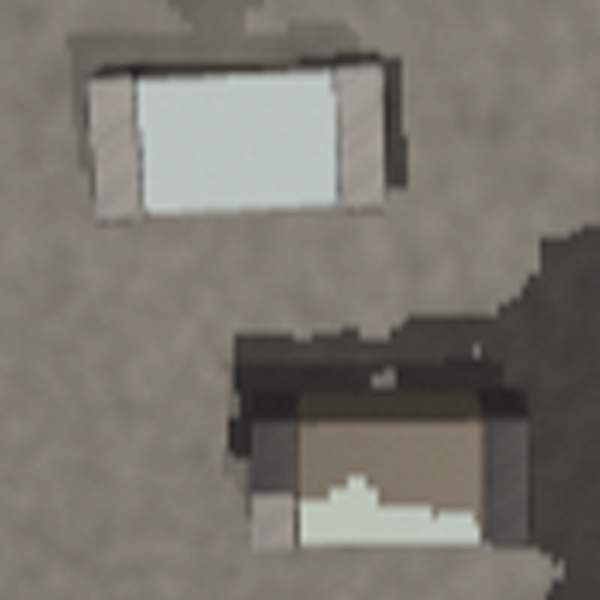

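Crop corners of the top faces are A (92,78),(383,65),(385,210),(97,218) and B (251,420),(527,418),(530,547),(253,547).

Run:
```python
from h import *
d=np.load('w3.npz');K,P=d['K'],d['P']
o=np.array([200,95])
for c in ([(92,78),(383,65),(385,210),(97,218)],[(251,420),(527,418),(530,547),(253,547)]):
    X=cast(o+np.array(c)/6-.4,K,P,.026);e=X[1]+X[2]-X[0]-X[3];print(X.mean(0),[np.linalg.norm(X[k]-X[k-1]) for k in range(4)],'axis',np.degrees(np.arctan2(e[1],e[0])),to_tool(X.mean(0)))
```

```text
[ 0.5091 -0.004   0.026 ] [np.float64(0.02519632456048934), np.float64(0.052566732731075844), np.float64(0.026014012507428713), np.float64(0.053126943769988)] axis 89.55010525248944 [[ 36.7133 -18.1226 232.2918]]
[0.5747 0.0213 0.026 ] [np.float64(0.025394093438047657), np.float64(0.05252581492613259), np.float64(0.025815875523456305), np.float64(0.05381698404454588)] axis 87.73815438346432 [[-27.7133  10.0563 232.1761]]
```

Emit:
send_rows(
  targets="37 -18 60 11 100;37 -18 90 22 100;37 -18 120 33 100;37 -18 140 43 100;37 -18 150 54 100;37 -18 160 64 100;37 -18 170 75 100;37 -18 190 85 100;37 -18 200 88 100;37 -18 200 88 100;37 -18 240 88 100;37 -18 254 88 100;37 -18 254 88 100",
)

```text
time: 9.8
ee_pos: [0.5087, -0.0029, 0.0049]
tcp_rot: [-179.9, 0.0, 89.5]
wrist_force: [-1.5, 0.9, 0.5]
opening: 0.0518
grasp_force: 0.0
```

Emit:
send_rows(
  targets="0 0 0 0 180;0 0 0 0 255;0 0 0 0 255;0 0 0 0 255;0 0 0 0 255;0 0 -20 0 255;0 0 -60 0 255;0 0 -100 0 255;0 0 -100 0 255",
  newtons=60,
)

```text
time: 10.92
ee_pos: [0.5111, -0.0025, 0.1091]
tcp_rot: [179.6, -0.0, 89.5]
wrist_force: [-0.2, -0.2, -1.4]
opening: 0.0247
grasp_force: 59.2
```

Emit:
send_rows(
  targets="-40 -5 -10 1.2 255;-90 -10 -10 1.2 255;-140 -15 -10 1.2 255;-190 -18 -10 1.2 255;-230 -18 -10 1.2 255;-243 -18 0 1.2 255;-243 -18 0 1.2 255;-243 -18 40 1.2 255;-243 -18 75 1.2 255;-243 -18 90 1.2 255;-243 -18 96 1.2 255;-243 -18 96 1.2 255",
)

```text
time: 12.42
ee_pos: [0.4894, -0.2441, 0.0124]
tcp_rot: [179.9, -0.0, 88.4]
wrist_force: [-10.3, 7.1, 19.3]
opening: 0.0251
grasp_force: 62.8
```

Emit:
send_rows(
  targets="0 0 -1 0 170;0 0 -1 0 140;0 0 -1 0 130;0 0 -40 0 130;0 0 -100 0 130;60 20 -100 0 110;120 60 -100 0 100;180 80 -100 0 100;240 85 -100 0 100;266 79 -100 0 100;266 79 -100 0 100;266 79 -100 0 100",
)

```text
time: 13.92
ee_pos: [0.5759, 0.0178, 0.1092]
tcp_rot: [-180.0, 0.0, 88.3]
wrist_force: [0.3, -0.4, 0.3]
opening: 0.0515
grasp_force: 0.0
```

Run:
```python
from h import *
o=bot.get_obs();print(o['time'],o['ee_pos'],o['tcp_rot'])
i,K,P=snap('wrist');j=camera('scene');cv2.imwrite('pics/w4.png',np.vstack([i,j[180:320,60:572]if 0 else np.pad(j[140:320,60:360],((0,0),(0,212),(0,0)))]));np.savez('w4.npz',i=i,K=K,P=P)
print(to_tool([.5747,.0213,.004]))
```

```text
13.925 [0.5759 0.0178 0.1092] [-179.9936    0.0147   88.3299]
[[  4.1028  -1.3985 105.2429]]
```

View pics/w4.png

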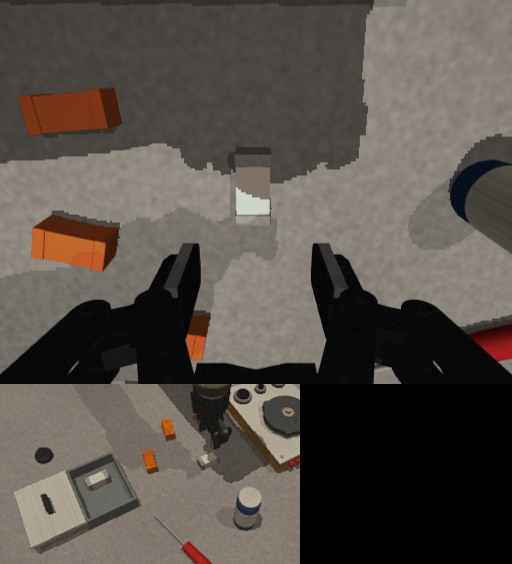

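Fuse A is in the box. Fuse B stands centred between the fingers at about (253,186). I'll check it against the measured position.

Run:
```python
from h import *
d=np.load('w4.npz');print(proj([.5747,.0213,.026],d['K'],d['P']),proj([.5747,.048,.026],d['K'],d['P']),proj([.5747,-.006,.026],d['K'],d['P']),cast([(253,187)],d['K'],d['P'],.026))
```

```text
[[252.6128 190.8652]] [[251.3885 153.8799]] [[253.7781 226.0698]] [[0.5751 0.0242 0.026 ]]
```

Fuse B hasn't moved.

Emit:
send_rows(
  targets="4 -1 50 0 100;4 -1 90 0 100;4 -1 105 0 100;4 -1 105 0 100;4 -1 105 0 180;4 -1 105 0 255;4 -1 105 0 255;4 -1 105 0 255;4 -1 105 0 255;4 -1 90 0 255;4 -1 50 0 255;4 -1 0 0 255;4 -1 0 0 255",
  newtons=60,
)

```text
time: 15.65
ee_pos: [0.5773, 0.0224, 0.115]
tcp_rot: [179.5, -0.0, 88.3]
wrist_force: [0.4, 0.9, -0.9]
opening: 0.0244
grasp_force: 59.2
```

Emit:
send_rows(
  targets="-50 -5 -5 0 255;-100 -12 -5 0 255;-150 -18 -5 0 255;-200 -22 -5 0 255;-250 -22 -5 0 255;-270 -22 0 0 255;-270 -22 0 0 255;-270 -22 40 0 255;-270 -22 75 0 255;-270 -22 90 0 255;-270 -22 96 0 255;-270 -22 96 0 255",
)

```text
time: 17.15
ee_pos: [0.5457, -0.2468, 0.0142]
tcp_rot: [179.9, 0.0, 88.3]
wrist_force: [1.0, -0.7, -0.8]
opening: 0.0243
grasp_force: 64.8
```

Emit:
send_rows(
  targets="0 0 0 0 170;0 0 0 0 140;0 0 0 0 130;0 0 -40 0 130;0 0 -100 0 130;0 0 -150 0 50;0 0 -200 0 50;0 0 -200 0 50",
)

```text
time: 18.15
ee_pos: [0.5465, -0.2477, 0.2181]
tcp_rot: [179.6, 0.2, 88.3]
wrist_force: [0.9, -0.5, -1.8]
opening: 0.0686
grasp_force: 0.0
```

Run:
```python
from h import *
o=bot.get_obs();print(o['time'],o['ee_pos'],o['tcp_rot'])
i,K,P=snap('wrist');cv2.imwrite('pics/w5.png',i);np.savez('w5.npz',i=i,K=K,P=P)
```

```text
18.15 [ 0.5465 -0.2477  0.2181] [179.6083   0.1637  88.3162]
```

View pics/w5.png

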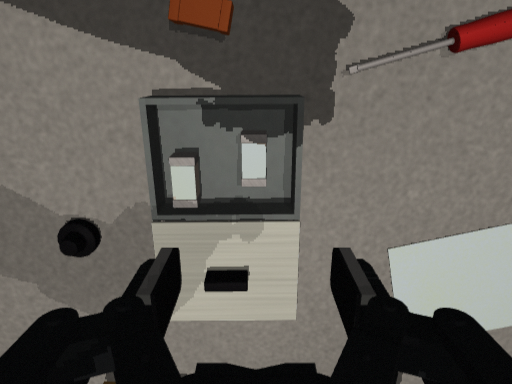

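Both fuses lie flat in the box at (184,180) and (254,160). The fin is at (226,279). Now I'll shut the cover.

Emit:
send_rows(
  targets="-50 -10 20 -11 0;-100 -20 40 -21 0;-120 -25 60 -32 0;-120 -25 60 -42 0;-120 -25 60 -53 0;-120 -25 60 -63 0;-120 -25 60 -74 0;-120 -25 60 -84 0;-120 -25 60 -90 0;-120 -25 100 -90 0;-120 -25 140 -90 0;-120 -25 162 -90 0;-120 -25 162 -90 0;-120 -25 162 -90 160;-120 -25 162 -90 220;-120 -25 162 -90 255;-120 -25 162 -90 255;-120 -25 162 -90 255;-120 -25 162 -90 255",
  newtons=40,
)

```text
time: 20.58
ee_pos: [0.5168, -0.3664, 0.0519]
tcp_rot: [-180.0, 0.0, 178.3]
wrist_force: [-0.5, 0.5, 6.8]
opening: 0.011
grasp_force: 40.4
```

Emit:
send_rows(
  targets="0 10 0 0 255;0 25 0 0 255;0 45 0 0 255;0 65 0 0 255;0 85 0 0 255;0 100 0 0 255;0 110 0 0 255;0 116 0 0 255;0 116 0 0 255",
)

```text
time: 21.7
ee_pos: [0.5197, -0.2497, 0.0518]
tcp_rot: [180.0, -0.0, 178.4]
wrist_force: [-3.8, 1.6, 7.9]
opening: 0.0109
grasp_force: 40.8
```

Emit:
send_rows(
  targets="0 2 0 0 255;0 4 0 0 255;0 6 0 0 255;0 8 0 0 255;0 8 0 0 255",
)

```text
time: 22.32
ee_pos: [0.5198, -0.2451, 0.0519]
tcp_rot: [-179.6, -0.0, 178.2]
wrist_force: [-4.8, -15.0, 3.7]
opening: 0.0108
grasp_force: 40.6
```

Emit:
send_rows(
  targets="0 -3 0 0 100;0 -3 0 0 0;0 -3 0 0 0;0 -3 0 0 0;0 -3 -50 0 0;0 -3 -110 0 0;0 -3 -170 0 0;0 50 -210 0 0;0 110 -218 0 0;0 170 -218 0 0;-10 230 -218 0 0;-20 290 -218 0 0;-30 350 -218 0 0;-35 410 -218 0 0;-35 460 -218 0 0;-35 490 -218 0 0;-35 490 -218 0 0;-35 490 -218 0 0",
)

```text
time: 24.58
ee_pos: [0.5695, 0.2461, 0.2693]
tcp_rot: [-180.0, -0.0, 178.3]
wrist_force: [-0.1, -0.3, -0.5]
opening: 0.085
grasp_force: 0.0
```

Run:
```python
from h import *
o=bot.get_obs();print(o['time'],o['ee_pos'],o['tcp_rot'])
i,K,P=snap('wrist');j=camera('scene');c=np.pad(j[180:320,60:260],((0,0),(0,312),(0,0)));cv2.imwrite('pics/w6.png',np.vstack([i,c]));np.savez('w6.npz',i=i,K=K,P=P)
```

```text
24.575 [0.5695 0.2461 0.2693] [-179.9834   -0.0089  178.3273]
```

View pics/w6.png

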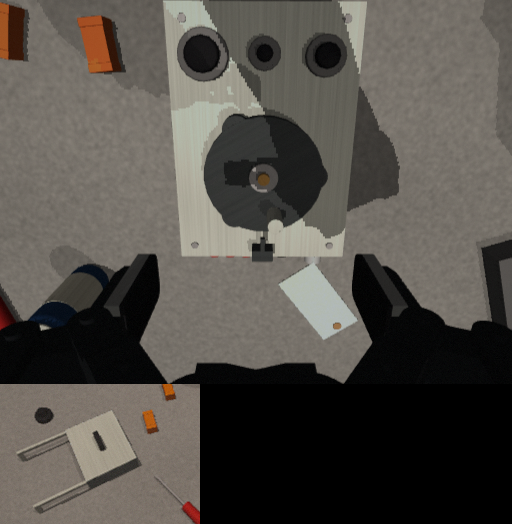

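The cover is shut. The wheel hub is at (263,179), the knob's top looks to be at about (277,227), lobes show at (233,118), (326,178) and (232,225), and the pointer is at (262,240). I'll zoom in.

Run:
```python
from h import *
d=np.load('w6.npz');i,K,P=d['i'],d['K'],d['P']
g=cv2.convertScaleAbs(i[20:270,160:370],alpha=1.8,beta=15)
cv2.imwrite('pics/w6c.png',cv2.resize(g,None,fx=2.4,fy=2.4,interpolation=cv2.INTER_CUBIC))
```

```text
(no output)
```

View pics/w6c.png

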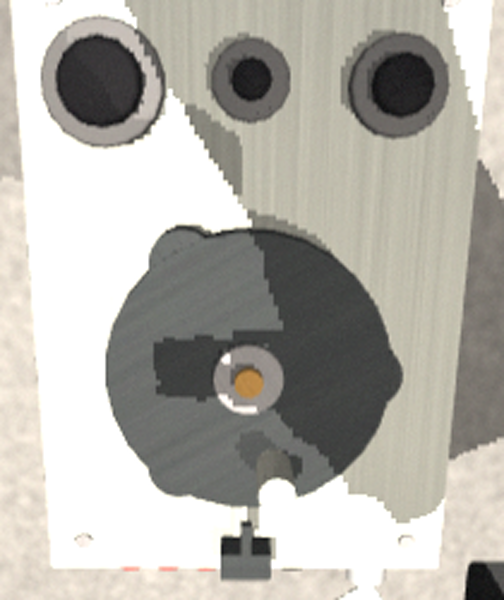

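Run:
```python
from h import *
d=np.load('w6.npz');i,K,P=d['i'],d['K'],d['P']
f=lambda *p:np.array([160,20])+np.array(p)/2.4-.3
ax=cast(f(249,368),K,P,.076)[0];kn=cast(f(277,490),K,P,.110)[0]
print('axis',ax,'knob',kn,'r',np.linalg.norm((kn-ax)[:2]),np.degrees(np.arctan2(*(kn-ax)[1::-1])))
for p in[(170,235),(401,377),(167,488)]:
    X=cast(f(*p),K,P,.076)[0]-ax;print('lobe',np.hypot(*X[:2]),np.degrees(np.arctan2(X[1],X[0])))
pt=cast(f(247,522),K,P,.067)[0];print('pointer',pt,pt-ax,np.degrees(np.arctan2(*(pt-ax)[1::-1])))
cs=[(50,569),(440,569),(18,0)]
k=cast([f(98,80),f(252,79),f(404,83)],K,P,.056);print(k,np.diff(k,axis=0));print(k[1]-ax)
e=k[2]-k[0];print('row dir',np.degrees(np.arctan2(e[1],e[0])))
m=ax-k[1];print('mid->axis',np.linalg.norm(m[:2]),np.degrees(np.arctan2(m[1],m[0])))
c=cast([f(50,569),f(440,569)],K,P,.05);print(c,np.linalg.norm(c[1]-c[0]),np.degrees(np.arctan2(*(c[1]-c[0])[1::-1])))
```

```text
axis [0.584  0.2531 0.076 ] knob [0.6263 0.2628 0.11  ] r 0.043359034116099565 13.028105639159387
lobe 0.06517580351415243 -151.538671137583
lobe 0.06580347755936732 84.85495010067127
lobe 0.06725087860934308 -34.69736010079492
pointer [0.6619 0.2507 0.067 ] [ 0.0778 -0.0024 -0.009 ] -1.7668054622791598
[[0.4659 0.1943 0.056 ]
 [0.4673 0.2572 0.056 ]
 [0.4706 0.3193 0.056 ]] [[0.0014 0.0629 0.    ]
 [0.0033 0.0621 0.    ]]
[-0.1167  0.0041 -0.02  ]
row dir 87.82710828600908
mid->axis 0.11681070582446802 -2.026772588642684
[[0.6938 0.1508 0.05  ]
 [0.6994 0.3476 0.05  ]] 0.1968366456649878 88.3881787815837
```

Emit:
send_rows(
  targets="-30 10 50 -10 100;-55 18 90 -14.7 100;-55 18 110 -14.7 100;-55 18 110 -14.7 100;-55 18 150 -14.7 100;-55 18 175 -14.7 100;-55 18 184 -14.7 100;-55 18 184 -14.7 100;-55 18 184 -14.7 160;-55 18 184 -14.7 190;-55 18 184 -14.7 255;-55 18 184 -14.7 255;-55 18 184 -14.7 255;-55 18 184 -14.7 255",
  newtons=25,
)

```text
time: 26.42
ee_pos: [0.6255, 0.2631, 0.0864]
tcp_rot: [180.0, 0.1, -167.0]
wrist_force: [0.0, -0.5, 5.5]
opening: 0.0148
grasp_force: 24.3
```

Run:
```python
from h import *
o=bot.get_obs();print(o['ee_pos'],o['tcp_rot'],o['q'],o['wrist_force'])
ax=np.array([.584,.2531]);p=o['ee_pos'][:2]-ax;a0=np.degrees(np.arctan2(p[1],p[0]));r=np.hypot(*p);print(r,a0)
y=np.radians(o['tcp_rot'][2]);Rt=np.array([[np.cos(y),np.sin(y)],[np.sin(y),-np.cos(y)]])
n=20;tot=164.4-a0
for k in range(1,n+1):
    s=.5*k/n+.5*(.5-.5*np.cos(np.pi*k/n)); a=np.radians(a0+tot*s)
    w=.042*np.array([np.cos(a),np.sin(a)])-.042*p/r; t=Rt.T@w*1000
    print("%.0f %.0f 0 %.0f 255;"%(t[0],t[1],-tot*s),end='')
```

```text
[0.6255 0.2631 0.0864] [ 179.9892    0.0896 -166.9767] [22.8103 22.2265 14.5823 82.2657 -0.0046  9.787 ] [ 0.0119 -0.5447  5.5085]
0.04269327935560231 13.478835678809991
0 3 0 -4 255;1 7 0 -9 255;2 11 0 -15 255;3 16 0 -22 255;6 21 0 -30 255;9 26 0 -38 255;14 31 0 -47 255;19 35 0 -56 255;25 38 0 -66 255;32 40 0 -75 255;39 42 0 -85 255;46 41 0 -95 255;52 40 0 -104 255;59 38 0 -113 255;64 35 0 -121 255;68 32 0 -129 255;72 29 0 -135 255;75 26 0 -142 255;77 22 0 -147 255;79 20 0 -151 255;
```

Emit:
send_rows(
  targets="0 3 0 -4 255;1 7 0 -9 255;2 11 0 -15 255;3 16 0 -22 255;6 21 0 -30 255;9 26 0 -38 255;14 31 0 -47 255;19 35 0 -56 255;25 38 0 -66 255;32 40 0 -75 255;39 42 0 -85 255;46 41 0 -95 255;52 40 0 -104 255;59 38 0 -113 255;64 35 0 -121 255;68 32 0 -129 255;72 29 0 -135 255;75 26 0 -142 255;77 22 0 -147 255;79 20 0 -151 255",
)

```text
time: 28.92
ee_pos: [0.5485, 0.2634, 0.0864]
tcp_rot: [-179.9, -0.6, -16.0]
wrist_force: [25.8, -5.8, -5.4]
opening: 0.0148
grasp_force: 24.4
```

Emit:
send_rows(
  targets="0 0 0 0 255;0 0 0 0 255",
)

```text
time: 29.18
ee_pos: [0.5485, 0.2632, 0.0864]
tcp_rot: [-179.9, -0.6, -16.1]
wrist_force: [23.4, -7.4, -3.7]
opening: 0.0147
grasp_force: 24.7
```

Emit:
send_rows(
  targets="0 0 0 0 190;0 0 0 0 160;0 0 0 0 140;0 0 0 0 140;0 0 -20 0 140;0 0 -60 0 140;0 0 -120 0 140;0 0 -180 0 140;0 0 -180 0 140;0 0 -180 0 140",
)

```text
time: 30.42
ee_pos: [0.5436, 0.2647, 0.2648]
tcp_rot: [180.0, 0.0, -16.0]
wrist_force: [-0.2, 0.8, -0.7]
opening: 0.0383
grasp_force: 0.0
```

Run:
```python
from h import *
o=bot.get_obs();print(o['time'],o['ee_pos'],o['tcp_rot'])
i,K,P=snap('wrist');np.savez('w7.npz',i=i,K=K,P=P)
print(proj([[.584,.2531,.076],[.6619,.2507,.067]],K,P))
g=cv2.convertScaleAbs(i[0:290,120:400],alpha=1.8,beta=15)
cv2.imwrite('pics/w7.png',cv2.resize(g,None,fx=2,fy=2,interpolation=cv2.INTER_CUBIC))
```

```text
30.425 [0.5436 0.2647 0.2648] [179.9921   0.0114 -15.9699]
[[254.6649 119.756 ]
 [233.9511  35.6667]]
```

View pics/w7.png

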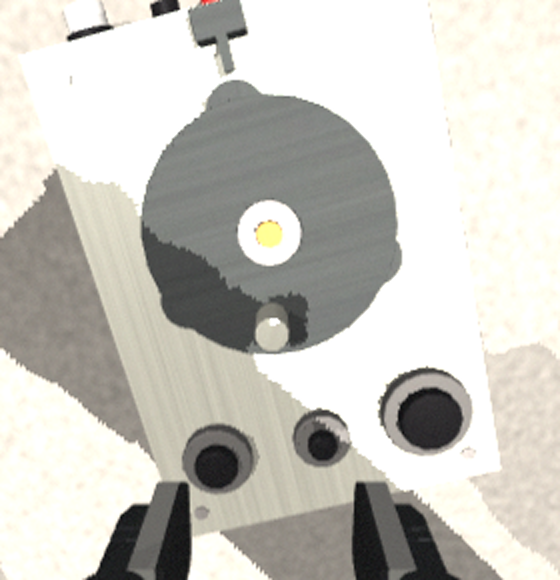

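The high lobe at crop (233,82) stands right below the pointer tip at (231,72). The wheel's centre is at (269,223). The keys are medium (216,466), small (322,444) and large (430,418). I'll compute the alignment and the key positions.

Run:
```python
from h import *
d=np.load('w7.npz');i,K,P=d['i'],d['K'],d['P']
f=lambda *p:np.array([120,0])+np.array(p)/2-.25
ax=cast(f(269,223),K,P,.076)[0];pt=cast(f(229,73),K,P,.067)[0];kn=cast(f(272,333),K,P,.110)[0]
g=cv2.cvtColor(i,cv2.COLOR_BGR2GRAY)
ang=lambda v:np.degrees(np.arctan2(v[1],v[0]))
print('axis',ax,'pt',pt,np.linalg.norm((pt-ax)[:2]),ang(pt-ax),'knob',kn,np.linalg.norm((kn-ax)[:2]),ang(kn-ax),'->lobe',ang(kn-ax)-166.16)
for p in [(207,97),(262,93),(233,80)]:
    X=cast(f(*p),K,P,.076)[0];print('lobe',np.linalg.norm((X-ax)[:2]),ang(X-ax))
d6=np.load('w6.npz');q=lambda *p:np.array([160,20])+np.array(p)/2.4-.3
# keys: two-view triangulation
A=[q(252,79),q(404,83),q(98,80)];B=[f(322,444),f(216,466),f(430,418)]
for n,a,b in zip(['small','med','large'],A,B):
    Ps=[k@np.linalg.inv(p)[:3] for k,p in((d6['K'],d6['P']),(K,P))]
    X=cv2.triangulatePoints(Ps[0],Ps[1],a.reshape(2,1),b.reshape(2,1));X=(X[:3]/X[3]).ravel();print(n,X,cast(a,d6['K'],d6['P'],.062)[0],cast(b,K,P,.062)[0])
```

```text
axis [0.5919 0.2513 0.076 ] pt [0.6614 0.2506 0.067 ] 0.06948614785015059 -0.5618369577850142 knob [0.5476 0.2625 0.11  ] 0.04569136891759431 165.80665159413334 ->lobe -0.3533484058666545
lobe 0.06273745455713063 10.686577109610393
lobe 0.05784767978851661 -12.858224900725892
lobe 0.06522209969423132 -1.5837481423429818
small [0.4678 0.2567 0.0649] [0.4677 0.257  0.062 ] [0.4665 0.2565 0.062 ]
med [0.471  0.3172 0.0646] [0.4709 0.3181 0.062 ] [0.4699 0.3174 0.062 ]
large [0.4664 0.1957 0.0646] [0.4662 0.1952 0.062 ] [0.4652 0.1955 0.062 ]
```

The lobe lies within about 2° of the pointer, well inside tolerance. Next are the keys, small one first, with shut fingers.

Emit:
send_rows(
  targets="-40 15 0 0 255;-71 29 0 0 255;-71 29 0 0 255;-71 29 60 0 255;-71 29 120 0 255;-71 29 165 0 255;-71 29 190 0 255;-71 29 190 0 255;-71 29 190 0 255",
)

```text
time: 31.6
ee_pos: [0.4678, 0.2563, 0.0759]
tcp_rot: [-180.0, -0.0, -16.0]
wrist_force: [-0.5, 0.1, -0.3]
opening: -0.0001
grasp_force: 0.0
```

Emit:
send_rows(
  targets="0 0 4 0 255;0 0 8 0 255;0 0 10 0 255;0 0 10 0 255;0 0 10 0 255",
)

```text
time: 32.22
ee_pos: [0.4681, 0.2566, 0.066]
tcp_rot: [-179.9, -0.1, -16.0]
wrist_force: [2.9, 1.6, 5.6]
opening: 0.0
grasp_force: 2.8
```

Emit:
send_rows(
  targets="0 0 1 0 255;0 0 1 0 255;0 0 1 0 255",
)

```text
time: 32.6
ee_pos: [0.4681, 0.2566, 0.0659]
tcp_rot: [-179.9, -0.1, -16.0]
wrist_force: [1.6, -0.3, 12.3]
opening: -0.0002
grasp_force: 6.1
```

Emit:
send_rows(
  targets="0 0 1 0 255;0 0 1 0 255;0 0 1 0 255",
)

```text
time: 32.98
ee_pos: [0.4682, 0.2567, 0.0657]
tcp_rot: [-179.9, -0.1, -16.0]
wrist_force: [-1.8, -1.8, 19.0]
opening: 0.0004
grasp_force: 9.4
```

Emit:
send_rows(
  targets="0 0 -3.5 0 255;0 0 -3.5 0 255;0 0 -3.5 0 255;0 0 -3.5 0 255",
)

```text
time: 33.48
ee_pos: [0.4674, 0.2563, 0.0666]
tcp_rot: [180.0, 0.0, -16.0]
wrist_force: [2.0, 1.1, 3.6]
opening: -0.0002
grasp_force: 1.8
```

Run:
```python
from h import *
F=[]
for k in range(4): F.append(bot.get_obs()['wrist_force'].copy());camera('wrist')
o=bot.get_obs();print(o['ee_pos'],np.array(F))
i,K,P=snap('wrist');j,K2,P2=snap('scene')
a=j[120:180,280:360];print(cv2.imwrite('pics/w8.png',np.hstack([cv2.resize(i,None,fx=1,fy=1)[:,100:420],cv2.resize(a,(480,384),interpolation=cv2.INTER_CUBIC)])))
```

```text
[0.4674 0.2563 0.0667] [[2.0137 1.0653 3.6343]
 [2.4816 1.4375 3.0226]
 [1.5858 1.4109 2.9129]
 [2.3866 2.5627 3.4916]]
True
```

View pics/w8.png

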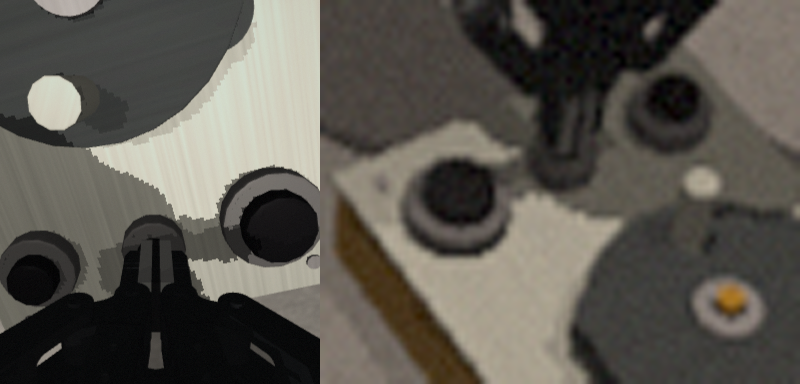

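Emit:
send_rows(
  targets="0 0 -2 0 255;0 0 -2 0 255;0 0 -2 0 255",
)

```text
time: 34.15
ee_pos: [0.4672, 0.2562, 0.0686]
tcp_rot: [180.0, 0.0, -16.0]
wrist_force: [0.8, 0.9, 2.6]
opening: 0.0002
grasp_force: 1.3
```

Emit:
send_rows(
  targets="0 0 -2 0 255;0 0 -2 0 255;0 0 -2 0 255",
)

```text
time: 34.52
ee_pos: [0.4672, 0.2561, 0.0706]
tcp_rot: [180.0, 0.0, -16.0]
wrist_force: [0.3, -0.5, 1.6]
opening: -0.0001
grasp_force: 0.8
```

Emit:
send_rows(
  targets="0 0 -2 0 255;0 0 -2 0 255;0 0 -2 0 255",
)

```text
time: 34.9
ee_pos: [0.4673, 0.2561, 0.0726]
tcp_rot: [180.0, 0.0, -16.0]
wrist_force: [-0.2, 0.4, 0.6]
opening: 0.0005
grasp_force: 0.0
```

The small key sprang back along its full travel, from 0.072 at rest to 0.066 at the bottom. Next is the medium key.

Emit:
send_rows(
  targets="0 0 -25 0 255;-14 -59 -25 0 255;-14 -59 -25 0 255;-14 -59 -25 0 255;-14 -59 -8 0 255;-14 -59 -3 0 255;-14 -59 2 0 255;-14 -59 5 0 255;-14 -59 8 0 255;-14 -59 8 0 255;-14 -59 8 0 255",
)

```text
time: 36.28
ee_pos: [0.4703, 0.3166, 0.066]
tcp_rot: [-180.0, -0.0, -16.0]
wrist_force: [-3.9, -4.2, 9.1]
opening: 0.0002
grasp_force: 4.8
```

Emit:
send_rows(
  targets="0 0 -3 0 255;0 0 -6 0 255;0 0 -10 0 255;0 0 -40 0 255;0 0 -40 0 255;0 0 -40 0 255",
)

```text
time: 37.02
ee_pos: [0.4701, 0.3169, 0.1044]
tcp_rot: [180.0, 0.0, -16.0]
wrist_force: [0.1, -0.5, -0.9]
opening: -0.0001
grasp_force: 0.0
```

Emit:
send_rows(
  targets="15 60 0 0 255;29 118 0 0 255;29 118 0 0 255;29 118 0 0 255;29 118 20 0 255;29 118 28 0 255;29 118 33 0 255;29 118 37 0 255;29 118 40 0 255;29 118 40 0 255;29 118 40 0 255",
)

```text
time: 38.4
ee_pos: [0.4656, 0.1959, 0.066]
tcp_rot: [-179.9, -0.0, -16.0]
wrist_force: [-3.7, 1.9, 8.7]
opening: 0.0002
grasp_force: 4.3
```

Emit:
send_rows(
  targets="0 0 -3 0 255;0 0 -6 0 255;0 0 -10 0 255;0 0 -60 0 255;0 0 -120 0 255;0 0 -170 0 255;0 0 -170 0 255;0 0 -170 0 255;0 0 -170 0 255",
)

```text
time: 39.52
ee_pos: [0.4651, 0.1951, 0.2333]
tcp_rot: [179.9, 0.1, -16.0]
wrist_force: [0.3, 1.0, -0.9]
opening: 0.0003
grasp_force: 0.0
```

Run:
```python
from h import *
i,K,P=snap('wrist');j,_,_=snap('scene');np.savez('w9.npz',i=i,K=K,P=P)
cv2.imwrite('pics/w9.png',np.hstack([i[:,100:500],cv2.resize(j[110:300,60:430],None,fx=1.05,fy=384/190)]))
```

```text
(no output)
```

View pics/w9.png

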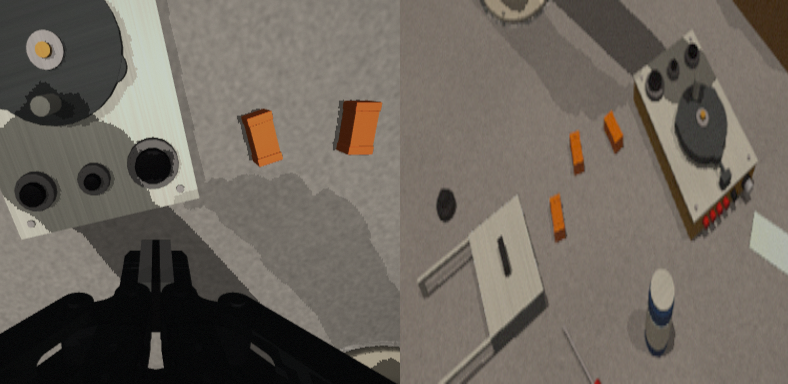

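The final view shows the cover shut and no white fuses left out. The wheel is unmoved, with its lobe at the pointer, all the keys are up, and the bystanders are in place. I'm handing the job in.

```bash
python3 -c "
from workcell import ticket
print(ticket.job_done())"
```

```text
the job is handed in; nothing more can be done
None
```

The job is handed in after about 40 s of robot time: both loose fuses are in the box with the cover shut, the highest lobe is within about 2° of the pointer, and the small, medium and large keys were each pressed to the bottom in that order and released; no verdict came back.

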